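# Try two pipe couplings on the gauge pins and sort out the misfit

### The job

At the hardware shop's counter, slide both pipe couplings along the gauge's rods towards their pins to find out which one fits: try each one until it is fully home against its back plate or stops against the end of the pin. Leave the one that fits fully home on its pin, then lift the one that does not fit off the gauge and set it down (do not drop it) lying in the empty black returns tray. Leave the other things on the counter where they are.

Things in the scene. Friction and masses are not known exactly. Their poses are not given: they have to be found in the camera images.
- coupling_a_mid (a point): Coupling a: grey plastic pipe coupling (plain tube, open at both ends), 50 mm outside diameter, 70 mm long, about 0.12 kg. The point is its centre; its x axis is the tube's axis (it may roll about it). It starts lying loose on the two rods of one gauge lane, axis level 60 mm above the counter, its end 15 to 40 mm short of the pin.
- coupling_b_mid (a point): Coupling b: grey plastic pipe coupling (plain tube, open at both ends), 50 mm outside diameter, 70 mm long, about 0.12 kg. The point is its centre; its x axis is the tube's axis (it may roll about it). It starts lying loose on the two rods of one gauge lane, axis level 60 mm above the counter, its end 15 to 40 mm short of the pin.
- coupling_a: Coupling a itself, origin at its centre. One of couplings a and b has a 41 mm bore and slides over the 36 mm pin; the other has a 30 mm bore and stops against the pin's end. They look alike outside; which is which must be found by trying. Either may lie in either lane.
- coupling_b: Coupling b itself, origin at its centre. See coupling a for the two bores.
- gauge: Fixed two-lane fit gauge: base board 190 x 210 mm, 12 mm thick; origin under its centre on the counter; x points along the lanes from the open end (nearer the robot) to the pins, z up. Lane 1 runs at y = +65 mm, lane 2 at y = -65 mm. At x = +80 mm each lane ends in a steel back plate (52 mm wide, 82 mm tall) carrying a level pin, 36 mm diameter, 50 mm long, in line with the couplings' axes.
- nose_1 (a point): Centre of the free end of lane 1's pin: gauge x = +30, y = +65, z = +60 mm; axes as the gauge's. A fitting coupling is home with its centre 15 mm beyond this point (+x); a misfit stops with its centre 35 mm short of it. Each lane has two 12 mm rods, tops 40.6 mm over the counter, outer sides 24 mm from the lane's middle: fingers pass beside a coupling, tips kept above the rods.
- nose_2 (a point): The same for lane 2's pin: gauge x = +30, y = -65, z = +60 mm; rods as in lane 1.
- tray: The empty black open returns tray, 200 mm (x) x 170 mm (y), 42 mm tall, walls and floor 5 mm, fixed; origin under its centre. It stands to the left or right of the gauge; a closed grey cash box with a handle on its lid (about 196 x 156 mm, 90 mm tall) stands on the other side.
- tee: Bystander: white plastic pipe tee, 90 mm long, 48 mm thick, lying down; origin under its middle.
- tin: Bystander: upright can, 72 mm across, 95 mm tall; origin under its middle.
- tape: Bystander: yellow tape measure, 72 x 66 mm, 36 mm tall, lying flat in front of the gauge; origin under its middle.
- stamp: Bystander: black self-inking stamp, 66 x 40 mm, 60 mm tall, behind the gauge; origin under its middle.
- pencil: Bystander: flat red pencil, 125 x 14 x 8 mm, lying on the gauge's base board between the two lanes; origin under its middle.
Mind the look-alikes: they are no part of the job. What is shaped like the coupling_b but blue or green is not meant.

How it is judged:
On the way:
1. the coupling that does not fit has been tried: slid along its rods up against the end of a pin (((x of coupling_b_mid in the frame of nose_1 between -0.039 and -0.028 m and y of coupling_b_mid in the frame of nose_1 between -0.006 and 0.006 m and z of coupling_b_mid in the frame of nose_1 between -0.006 and 0.006 m and angle between the x axis of coupling_b_mid and the x axis of gauge, either way round below 0.1 rad) or (x of coupling_b_mid in the frame of nose_2 between -0.039 and -0.028 m and y of coupling_b_mid in the frame of nose_2 between -0.006 and 0.006 m and z of coupling_b_mid in the frame of nose_2 between -0.006 and 0.006 m and angle between the x axis of coupling_b_mid and the x axis of gauge, either way round below 0.1 rad))), for 0.1 s.
At the end, for the whole second after the job is handed in: The coupling that fits is fully home on a pin (its end within 4 mm of the back plate, level and in line within 6 mm and 0.1 rad), and the one that does not fit lies on its side on the floor of the tray, inside its walls; both at rest (((x of coupling_a_mid in the frame of nose_1 between 0.011 and 0.018 m and y of coupling_a_mid in the frame of nose_1 between -0.006 and 0.006 m and z of coupling_a_mid in the frame of nose_1 between -0.006 and 0.006 m and angle between the x axis of coupling_a_mid and the x axis of gauge, either way round below 0.1 rad) or (x of coupling_a_mid in the frame of nose_2 between 0.011 and 0.018 m and y of coupling_a_mid in the frame of nose_2 between -0.006 and 0.006 m and z of coupling_a_mid in the frame of nose_2 between -0.006 and 0.006 m and angle between the x axis of coupling_a_mid and the x axis of gauge, either way round below 0.1 rad)) and linear speed of each of coupling_a, coupling_b below 0.02 m/s and x of coupling_b_mid in the frame of tray between -0.075 and 0.075 m and y of coupling_b_mid in the frame of tray between -0.06 and 0.06 m and z of coupling_b_mid in the frame of tray between 0.02 and 0.045 m and angle between coupling_b_mid's own x axis and vertical between 1.2 and 1.94 rad); the robot touches nothing.
It fails at once if a coupling is let fall or thrown (faster than 0.9 m/s while the fingers do not hold it) ((linear speed of coupling_a above 0.9 m/s and contact force between coupling_a and the fingers below 0.1 N) or (linear speed of coupling_b above 0.9 m/s and contact force between coupling_b and the fingers below 0.1 N)).
It fails at once if another thing on the counter is shifted by more than 50 mm (distance of any of tee, tin, tape, stamp, pencil from where it was at the start of the episode above 0.05 m).
It also fails if it takes over 61 s, if anything falls off the work surface, if the arm or the gripper's body presses on something with over 40 N, if the wrist force passes 120 N, or if a joint passes its speed limit or range.

### The arm

A 7-joint arm with a two-finger parallel gripper is mounted at the origin on the work surface. World frame = base frame: x ahead of the robot, y to its left, z up, the work surface at z = 0. Lengths are in m, angles in rad, forces in N, time in s.
With the tool pointing down it reaches from about 0.4 to 0.875 m from the base axis. Payload 19.3 kg.
Tool frame: the origin (TCP) lies at the very end of the fingers, on their centre line; the grasp point (between the pads) lies grasp_offset behind it (grasp_offset is the distance from the TCP to the grasp point, in m); z points along the fingers, y is the line along which they close (so a half turn about z gives the same grasp; the last joint's range is limited). The gripper opens to 85 mm and grips with 20 to 120 N. Pads are 22 mm wide; open, the fingers measure 114 mm over their backs; the gripper's body (76 mm by 85 mm) begins 54 mm behind the grasp point. The pads swing forward as they close: fully open they stand 13 mm farther back than shut.
Start: joints at [-1.354, 0.521, -0.036, 1.599, 0.021, 1.021, -0.113], TCP at [0.177, 0.599, 0.209] pointing down, gripper open.
Joint ranges: [-2.91, 2.91], [-0.3, 2.13], [-1.5, 1.42], [0.17, 2.43], [-1.26, 4.41], [0.16, 1.93], [-2.52, 2.52]. Speed limits (rad/s): [1.89, 1.89, 2.39, 2.39, 3.01, 3.01, 3.01].

### API

Orientations are given as a unit quaternion [x, y, z, w].
In Python, from workcell import get_state, snapshot, close_job, grasp_offset gives the robot as it stands.
- The arm moves only by the tool send_rows, never from a script. Its argument "plan" is one flat list of numbers, 7 for each row, row after row: the turn, a rotation vector about the world's x, y, z each as a share of 90 degrees, from -1 to 1, then the shift along the world's x, y, z each as a share of 300 mm, from -1 to 1, then the closure, from -1 (fully open) to 1 (shut), so that 0 is half open. A call has 1 to 5 rows; each row is the pose to reach, as a shift and turn from the pose commanded when the call began; what a row does not reach only later rows make up. A row lasts 1/8 s, in which the tool goes at most 62.5 mm and 10.7 degrees, less where a joint would pass 70% of its speed; a pose out of reach is approached as far as the arm can. A call with a number of a shift or a turn outside -1 to 1 is refused whole. A call with a gripper value outside its range is refused whole. The fingers move at their own pace and stop on an object; the grip force is fixed at half the most. Time passes only in rows, so rows that repeat a pose let the fingers close. It gives the time, the measured TCP pose, the force, the opening and the grip force at its end, in the units of the state.
- get_state(): the state, without advancing time (a new reading comes with each control period).
- snapshot(name): name is "side" or "top" or "wrist"; returns a dict with "img" (420x560x3 uint8, blue, green, red), "fx", "fy", "cx", "cy" (pixels), "eye" and "attitude" of the camera in the world. Camera axes: x right, y up, looking along -z (the intrinsics and any distortion apply to the point x, -y, -z); pixel columns grow to the right and rows downward; lengths in m; the calibration is good to about 2 mm. A picture is of the moment at which its call begins. There is no depth.
- close_job(): hands the job in; it is judged then, once.
The state is a dict: "time_s": time; "q": joint angles; "joint_vel": joint speeds; "joint_efforts": joint torques, N m; "eef_pos": TCP position; "orientation": TCP orientation; "contact_force": force on the tool from outside, world axes, zero at the start; "wrist_torque": the same for the moment, N m; "gripper_width": finger opening in m; "grasp_force": force on a finger pad.
Only numpy, scipy, OpenCV 4.12 (cv2) and the standard library are available. Lean on these libraries where they do the work, as an engineer would, in place of code of your own. Each camera call takes 0.05 s, during which the arm holds its last target. There are 200 camera calls.

## Working session

There is one attempt and no reset: what is moved stays moved. The work goes in short steps, Python scripts to look and compute and a tool call to move; the robot and the scene stay as the last step left them, time stands still between calls to the robot, and variables do not carry over. Pictures are saved under pics/ and viewed, at most 10 in all, crops included, and the job is handed in when it is done.

Besides the shell and the picture viewer there is one more tool, called after "Emit:" as a command line: name --argument value ..., lists and objects as JSON in quotes. send_rows: Moves the arm, as the interface text tells. Shift numbers are shares of 300 mm and turn numbers shares of 90 degrees, none past 1 either way. Its arguments: {"type":"object","properties":{"plan":{"type":"array"}},"required":["plan"]}

```bash
mkdir -p pics; python3 - <<'E'
from workcell import get_state, snapshot, grasp_offset
import cv2
s=get_state();print({k:s[k] for k in('time_s','eef_pos','orientation','gripper_width')},grasp_offset)
for n in('top','side'):
    d=snapshot(n);cv2.imwrite(f'pics/{n}0.png',d['img']);print(n,{k:v for k,v in d.items() if k!='img'})
E
```

```text
{'time_s': 0.0, 'eef_pos': array([0.17673294, 0.59911286, 0.2082037 ]), 'orientation': array([ 1.42900300e-01,  9.89736916e-01, -5.82886410e-04, -4.46790416e-05]), 'gripper_width': 0.08559757815072819} 0.0187
top {'fx': 424.74629525411297, 'fy': 424.74629525411297, 'cx': 280.24529461468, 'cy': 209.90195649515485, 'eye': array([0.38429244, 0.01732315, 0.92102378]), 'attitude': array([-0.07103931,  0.0704602 ,  0.70994124, -0.69711708])}
side {'fx': 407.82564815934876, 'fy': 407.82564815934876, 'cx': 280.3459207408351, 'cy': 214.08714759523832, 'eye': array([ 0.22400243, -0.51318791,  0.5994525 ]), 'attitude': array([ 0.39876395, -0.11311945, -0.26937091,  0.86927016])}
```

View pics/top0.png

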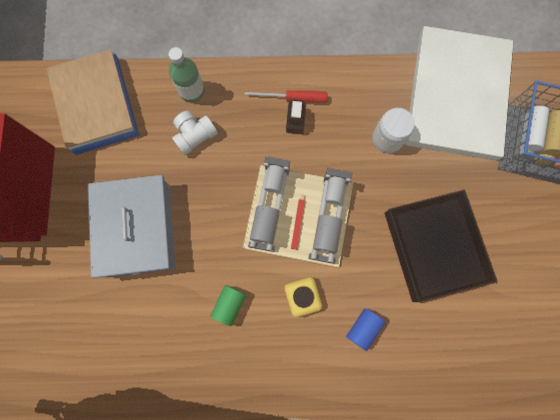

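View pics/side0.png

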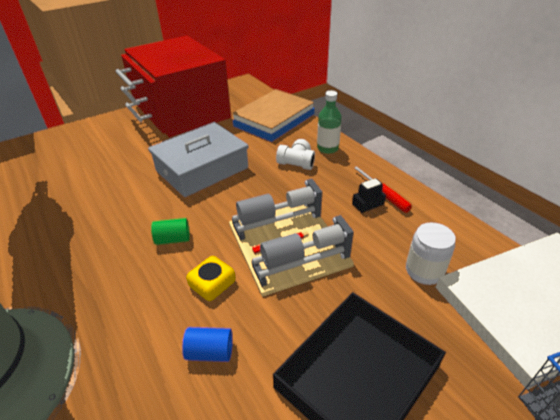

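The top view shows up = +x and left = +y. The gauge is around (300,210), with the couplings at (265,225) and (328,237), the tray at (440,247), and the tape at (303,297). I'll zoom in on the gauge.

```bash
cat > h.py <<'E'
import numpy as np, cv2
from scipy.spatial.transform import Rotation as R
from workcell import get_state, snapshot
def ray(d,u,v):
    c=np.array([(u-d['cx'])/d['fx'],-(v-d['cy'])/d['fy'],-1.]); return R.from_quat(d['attitude']).apply(c)
def onz(d,u,v,z):
    r=ray(d,u,v); e=np.array(d['eye']); return e+r*(z-e[2])/r[2]
def proj(d,p):
    c=R.from_quat(d['attitude']).inv().apply(np.array(p)-d['eye']); return d['cx']-d['fx']*c[0]/c[2], d['cy']+d['fy']*c[1]/c[2]
E
python3 - <<'E'
import cv2
i=cv2.imread('pics/top0.png')[150:275,235:365]
cv2.imwrite('pics/crop0.png',cv2.resize(i,None,fx=4.6,fy=4.6,interpolation=cv2.INTER_CUBIC))
E
```

```text
(no output)
```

View pics/crop0.png

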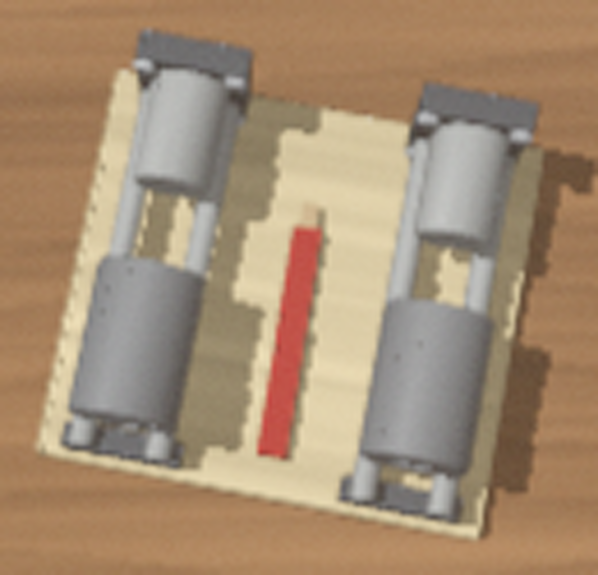

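The crop shows the board corners at full-image pixels (243,248), (340,266), (353.5,182.5) and (260.5,165). Both couplings sit near the open end with a gap to their pins.

```bash
python3 - <<'E'
from h import *
d=snapshot('top')
f=lambda u,v,z:onz(d,u,v,z)[:2]
C=[f(235+a/4.6,150+b/4.6,.012) for a,b in((38,450),(482,535),(545,150),(118,70))]
NL,NR,FR,FL=C
g=np.mean(C,0); ux=(FL+FR-NL-NR); uy=(NL+FL-NR-FR)
print('g',g,'yaw',np.arctan2(ux[1],ux[0]),np.arctan2(-uy[0],uy[1]),'len',np.linalg.norm(ux)/2,np.linalg.norm(uy)/2)
yaw=np.arctan2(ux[1],ux[0])/2+np.arctan2(-uy[0],uy[1])/2
c,s=np.cos(yaw),np.sin(yaw);M=np.array([[c,-s],[s,c]])
for n,y in(('n1',.065),('n2',-.065)): print(n,g+M@[.03,y])
# coupling top line at z .085 far end mid/near end mid
for n,a,b in(('L1',(155,262),(128,415)),('L2',(443,302),(415,462))):
    P=[f(235+q[0]/4.6,150+q[1]/4.6,z) for q,z in((a,.083),(b,.07))]
    m=np.mean(P,0);print(n,P,'gauge',M.T@(m-g), M.T@(P[0]-g),M.T@(P[1]-g),m)
# tray: dark mask
hsv=cv2.cvtColor(d['img'],cv2.COLOR_BGR2HSV); m=(hsv[...,2]<70).astype(np.uint8)
m[:, :375]=0;m[:180]=0;m[310:]=0;m[:,500:]=0
k=max(cv2.findContours(m,0,2)[0],key=cv2.contourArea);r=cv2.minAreaRect(k);print(r)
B=[f(u,v,.042) for u,v in cv2.boxPoints(r)];print('tray',np.mean(B,0),B)
# others
for n,lo,hi in(('tape',(20,150,120),(35,255,255)),('blue',(105,150,60),(130,255,255))):
    m=cv2.inRange(hsv,lo,hi);m[:200]=0;k=max(cv2.findContours(m,0,2)[0],key=cv2.contourArea);print(n,f(*cv2.minAreaRect(k)[0],.03))
print('tin',f(395,118,.095),'yaw',yaw)
E
```

```text
g [ 0.55771676 -0.02477228] yaw -0.20828431279564621 -0.20924225347399605 len 0.18774025622902207 0.20962920011633218
n1 [0.60053666 0.03259893]
n2 [ 0.57359413 -0.09457851]
L1 [array([0.56104664, 0.03964296]), array([0.4955073, 0.0526781])] gauge [-0.04350143  0.06329132] [-0.01009249  0.06370678] [-0.07691037  0.06287585] [0.52827697 0.04616053]
L2 [array([ 0.54088573, -0.08578586]), array([ 0.47261085, -0.07221379])] gauge [-0.03862317 -0.06361338] [-0.00382052 -0.06317708] [-0.07342582 -0.06404967] [ 0.50674829 -0.07899983]
((439.8719177246094, 245.79005432128906), (99.5045394897461, 86.02250671386719), 72.6459732055664)
tray [ 0.4831875  -0.31326004] [array([ 0.55619359, -0.20228263]), array([ 0.6087436 , -0.38109064]), array([ 0.40790908, -0.42056348]), array([ 0.35990374, -0.24910342])]
tape [ 0.34785489 -0.03015733]
blue [ 0.29523862 -0.12531248]
tin [ 0.74219714 -0.22499216] yaw -0.20876328313482112
```

Emit:
send_rows --plan '[0,0,0.05,0.55,-0.86,0,-1,0,0,0.05,0.55,-0.86,0,-1,0,0,0.05,0.55,-0.86,0,-1,0,0,0.05,0.55,-0.86,0,-1,0,0,0.05,0.55,-0.86,0,-1]'

```text
time_s: 0.78
eef_pos: [0.3427, 0.3394, 0.2088]
orientation: [0.104, 0.995, -0.0, 0.0]
contact_force: [0.5, -0.5, -0.6]
gripper_width: 0.0856
grasp_force: 0.0
```

Emit:
send_rows --plan '[0,0,0,0.57,-0.9,0,-1,0,0,0,0.57,-0.9,0,-1,0,0,0,0.57,-0.9,0,-1,0,0,0,0.57,-0.9,0,-1,0,0,0,0.57,-0.9,0,-1]'

```text
time_s: 1.4
eef_pos: [0.5098, 0.0757, 0.2089]
orientation: [0.104, 0.995, 0.0, 0.0]
contact_force: [0.8, 0.7, -0.1]
gripper_width: 0.0853
grasp_force: 0.0
```

Emit:
send_rows --plan '[0,0,0,0.06,-0.08,0,-1,0,0,0,0.06,-0.08,0,-1]'

```text
time_s: 1.65
eef_pos: [0.5277, 0.0512, 0.2085]
orientation: [0.106, 0.994, -0.0, -0.0]
contact_force: [0.2, 1.0, 0.5]
gripper_width: 0.0855
grasp_force: 0.0
```

```bash
python3 - <<'E'
from h import *
s=get_state();print(s['time_s'],s['eef_pos'],s['orientation'])
d=snapshot('wrist');cv2.imwrite('pics/w1.png',d['img']);print(d['eye'],d['attitude'],d['fx'],d['cx'],d['cy'])
E
```

```text
1.65 [0.52769768 0.05124285 0.20846824] [ 1.05744809e-01  9.94393218e-01 -3.96696735e-04 -7.21289814e-05]
[0.46190668 0.06580134 0.37448119] [-0.1039532  -0.08372843  0.62282527  0.77089037] 325.5886529753506 282.5948016749671 212.58010818642376
```

View pics/w1.png

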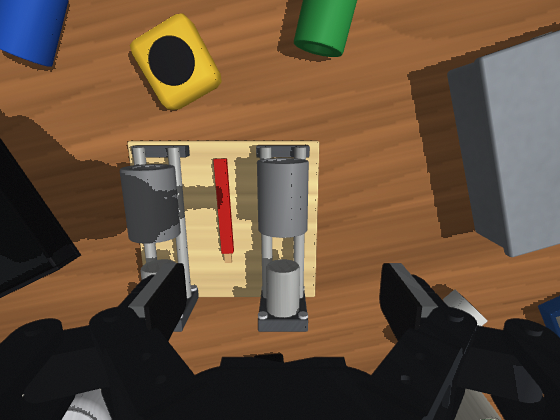

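The wrist view has +x pointing down. Lane 1's coupling spans columns 258–307 and rows 160–237, lane 2's spans columns 122–180, and the lane 1 back plate is at (283,325). Next I'll refine the lane lines.

```bash
python3 - <<'E'
from h import *
d=snapshot('wrist');hsv=cv2.cvtColor(d['img'],cv2.COLOR_BGR2HSV)
m=((hsv[...,1]<50)&(hsv[...,2]>45)&(hsv[...,2]<175)).astype(np.uint8)
yaw=-.2088;g=np.array([.5577,-.0248]);c,s=np.cos(yaw),np.sin(yaw);M=np.array([[c,-s],[s,c]])
for n,c0,c1,rows in(('L1',245,315,range(178,232,6)),('L2',115,186,range(180,230,6))):
    P=[]
    for r in rows:
        x=np.flatnonzero(m[r,c0:c1])+c0
        # tangent planes: average tilt angle of edges -> axis ray
        a=[np.arctan((u-d['cx'])/d['fx']) for u in(x.min(),x.max()+1)]
        P.append(onz(d,d['cx']+d['fx']*np.tan(np.mean(a)),r,.06)[:2]); print(r,x.min(),x.max())
    P=np.array(P);k=np.polyfit(P[:,0],P[:,1],1);print(n,'yaw',np.arctan(k[0]),'mid',P.mean(0),'gauge',M.T@(P.mean(0)-g))
    u0=(c0+c1)/2+3
# y of pencil etc skip; back-plate top and board corners
for u,v in((128,141),(319,141),(315,297)): print('board',M.T@(onz(d,u,v,.012)[:2]-g))
for u,v,z in((283,160,.08),(283,234,.083)): print('L1 ends',M.T@(onz(d,u,v,z)[:2]-g))
E
```

```text
178 256 306
184 256 306
190 256 306
196 256 305
202 257 305
208 257 305
214 257 305
220 257 305
226 257 305
L1 yaw -0.20925776020278872 mid [0.53475488 0.05040578] gauge [-0.03803587  0.06881613]
180 119 179
186 120 180
192 121 180
198 122 181
204 123 181
210 123 182
216 124 182
222 125 183
228 126 183
L2 yaw -0.20896659887898789 mid [ 0.51022578 -0.07462089] gauge [-0.03611591 -0.05857954]
board [-0.09517562 -0.09830627]
board [-0.09497587  0.10964888]
board [0.0945861  0.11009417]
L1 ends [-0.08178451  0.07035516]
L1 ends [-0.01265353  0.07030793]
```

Emit:
send_rows --plan '[0,0,0,0.01,0,-0.3,-1,0,0,0,0.01,0,-0.53,-1,0,0,0,0.01,0,-0.53,-1,0,0,0,0.01,0,-0.53,-1]'

```text
time_s: 2.25
eef_pos: [0.5281, 0.0544, 0.0481]
orientation: [0.103, 0.995, -0.0, -0.002]
contact_force: [-0.6, 0.1, 0.2]
gripper_width: 0.0852
grasp_force: 0.0
```

Emit:
send_rows --plan '[0,0,0,0,0,0,0.2,0,0,0,0,0,0,1,0,0,0,0,0,0,1,0,0,0,0,0,0,1,0,0,0,0,0,0,1]'

```text
time_s: 2.88
eef_pos: [0.5306, 0.0509, 0.0526]
orientation: [0.105, 0.994, -0.001, 0.001]
contact_force: [-13.8, -16.6, 48.2]
gripper_width: 0.0325
grasp_force: 51.4
```

The width of 32 mm is too small for a 50 mm tube, so I'll look.

```bash
python3 - <<'E'
from h import *
w=snapshot('wrist')['img'];s=snapshot('side')['img']
a=cv2.resize(s[150:310,200:400],(500,400));b=cv2.resize(w[100:420,100:460],(300,267))
o=np.zeros((400,800,3),np.uint8);o[:,:500]=a;o[:267,500:]=b
cv2.imwrite('pics/c2.png',o)
E
```

```text
(no output)
```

View pics/c2.png

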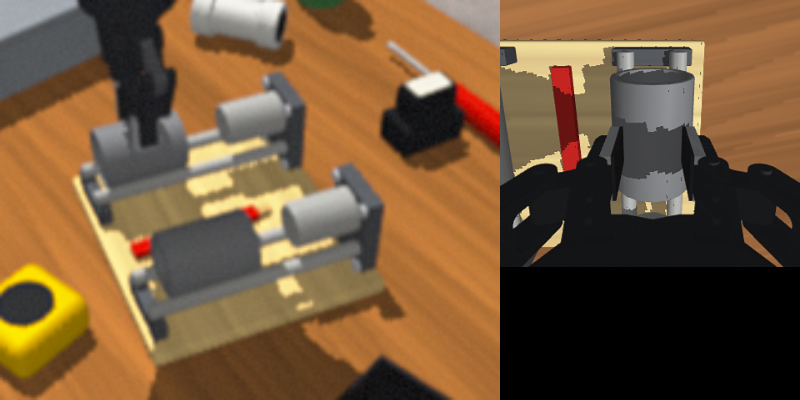

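The fingertips are pinching the upper part of the tube: the near tip is at side pixel ≈ (260,208), and the tube is still in lane 1. I'll work out the tip height.

```bash
python3 - <<'E'
from h import *
d=snapshot('side');s=get_state();p=s['eef_pos'];Rt=R.from_quat(s['orientation']);print(s['gripper_width'],s['contact_force'],p)
y=Rt.apply([0,1,0])
for sg in(1,-1):
  for z in(.05,.06,.07,.08):
    q=p+sg*y*(s['gripper_width']/2+.005);q[2]=z;print(sg,z,np.round(proj(d,q)))
E
```

```text
0.03265005913166257 [-13.3062433  -16.0076312   48.30313085] [0.53061601 0.0509088  0.05257469]
1 0.05 [252. 206.]
1 0.06 [252. 202.]
1 0.07 [252. 198.]
1 0.08 [252. 195.]
-1 0.05 [259. 218.]
-1 0.06 [259. 215.]
-1 0.07 [259. 211.]
-1 0.08 [258. 207.]
```

Emit:
send_rows --plan '[0,0,0,0,0,0,-1,0,0,0,0,0,0,-1,0,0,0,0,0,0,-1,0,0,0,0,0,0,-1]'

```text
time_s: 3.52
eef_pos: [0.53, 0.0536, 0.0498]
orientation: [0.104, 0.995, 0.0, -0.0]
contact_force: [-0.9, 0.0, 0.2]
gripper_width: 0.0856
grasp_force: 0.0
```

```bash
python3 - <<'E'
from h import *
w=snapshot('wrist')['img'];s=snapshot('side')['img']
a=cv2.resize(s[150:310,200:400],(500,400));b=cv2.resize(w[100:420,100:460],(300,267))
o=np.zeros((400,800,3),np.uint8);o[:,:500]=a;o[:267,500:]=b
cv2.imwrite('pics/c3.png',o)
E
```

```text
(no output)
```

View pics/c3.png

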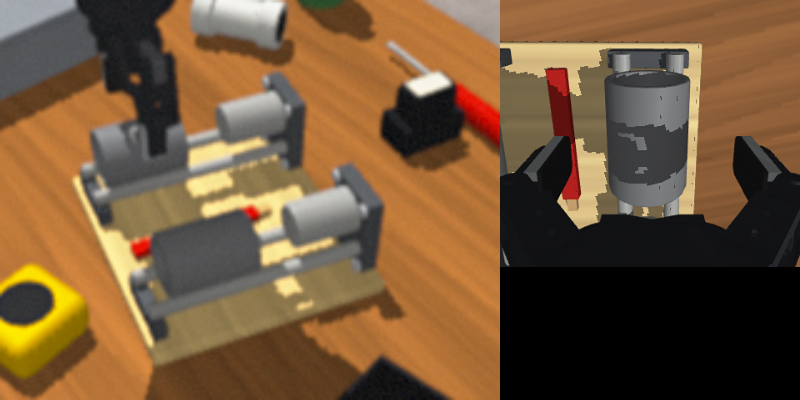

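```bash
python3 - <<'E'
from h import *
d=snapshot('side');w=snapshot('wrist');s=get_state();p=s['eef_pos'];Rt=R.from_quat(s['orientation'])
y=Rt.apply([0,1,0]);print(y,s['q'])
for z in(.05,.06,.07,.08):
    q=p-y*.048*np.sign(y[1]);q[2]=z;print(z,np.round(proj(d,q)))
    print('  wrist',*[np.round(proj(w,[*(p+k*y*.0428)[:2],z])) for k in(1,-1)])
E
```

```text
[ 2.06691073e-01  9.78406254e-01 -5.65277432e-05] [-0.28984204  0.61415959  0.10664091  1.96860198 -0.11488024  0.56464098
  1.25720501]
0.05 [263. 226.]
  wrist [360. 251.] [204. 251.]
0.06 [263. 222.]
  wrist [365. 259.] [199. 259.]
0.07 [262. 218.]
  wrist [370. 267.] [194. 267.]
0.08 [262. 215.]
  wrist [376. 276.] [188. 276.]
```

Emit:
send_rows --plan '[0,0,0,0,-0.01,-0.05,-1,0,0,0,0,-0.01,-0.09,-1,0,0,0,0,-0.01,-0.09,-1]'

```text
time_s: 4.1
eef_pos: [0.5292, 0.0502, 0.0214]
orientation: [0.104, 0.995, -0.0, -0.001]
contact_force: [0.2, 0.2, 0.4]
gripper_width: 0.0855
grasp_force: 0.0
```

Emit:
send_rows --plan '[0,0,0,0,0,0,0,0,0,0,0,0,0,1,0,0,0,0,0,0,1,0,0,0,0,0,0,1]'

```text
time_s: 4.6
eef_pos: [0.5303, 0.0504, 0.0236]
orientation: [0.104, 0.995, 0.0, 0.0]
contact_force: [-2.9, -0.7, 10.7]
gripper_width: 0.0487
grasp_force: 60.0
```

Emit:
send_rows --plan '[0,0,0,0,0,0,-0.6,0,0,0,0,0,-0.025,-0.6,0,0,0,0,0,-0.025,-0.6]'

```text
time_s: 4.97
eef_pos: [0.5296, 0.0505, 0.0146]
orientation: [0.104, 0.995, -0.0, -0.0]
contact_force: [-0.7, 0.3, 0.0]
gripper_width: 0.0681
grasp_force: 0.0
```

Emit:
send_rows --plan '[0,0,0,0,0,0,0,0,0,0,0,0,0,1,0,0,0,0,0,0,1,0,0,0,0,0,0,1]'

```text
time_s: 5.48
eef_pos: [0.53, 0.0505, 0.0156]
orientation: [0.104, 0.995, 0.0, 0.0]
contact_force: [-1.9, 1.1, 6.0]
gripper_width: 0.0491
grasp_force: 60.8
```

Emit:
send_rows --plan '[0,0,0,0.033,-0.007,0,1,0,0,0,0.066,-0.014,0,1,0,0,0,0.098,-0.0207,0,1,0,0,0,0.098,-0.0207,0,1]'

```text
time_s: 5.98
eef_pos: [0.5595, 0.0442, 0.0156]
orientation: [0.104, 0.995, 0.0, -0.0]
contact_force: [-2.5, -0.5, 6.9]
gripper_width: 0.0489
grasp_force: 60.9
```

Emit:
send_rows --plan '[0,0,0,0.016,-0.0035,0,1,0,0,0,0.033,-0.007,0,1,0,0,0,0.05,-0.0105,0,1,0,0,0,0.05,-0.0105,0,1]'

```text
time_s: 6.48
eef_pos: [0.5737, 0.0411, 0.0156]
orientation: [0.104, 0.995, -0.0, -0.001]
contact_force: [-7.4, 0.5, 11.5]
gripper_width: 0.049
grasp_force: 61.2
```

Emit:
send_rows --plan '[0,0,0,0.033,-0.007,0,1,0,0,0,0.066,-0.014,0,1,0,0,0,0.098,-0.0207,0,1,0,0,0,0.098,-0.0207,0,1]'

```text
time_s: 6.98
eef_pos: [0.604, 0.0347, 0.0156]
orientation: [0.104, 0.995, -0.0, -0.0]
contact_force: [-1.7, 0.2, 6.9]
gripper_width: 0.0491
grasp_force: 60.9
```

```bash
python3 - <<'E'
from h import *
w=snapshot('wrist')['img'];s=snapshot('side')['img']
a=cv2.resize(s[150:310,200:400],(500,400));b=cv2.resize(w[100:420,100:460],(300,267))
o=np.zeros((400,800,3),np.uint8);o[:,:500]=a;o[:267,500:]=b
cv2.imwrite('pics/c4.png',o)
E
```

```text
(no output)
```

View pics/c4.png

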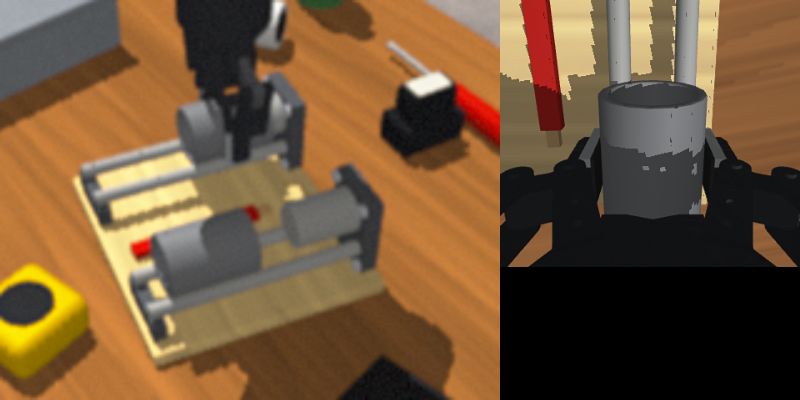

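Lane 1's coupling has slid over its pin: its thin rim shows around wrist-inset (652,93), and its far end is past the pin's nose. So it's the one that fits, and I'll keep sliding until it touches the plate.

Emit:
send_rows --plan '[0,0,0,0.01,-0.002,0,1,0,0,0,0.02,-0.004,0,1,0,0,0,0.026,-0.0055,0,1,0,0,0,0.026,-0.0055,0,1]'

```text
time_s: 7.58
eef_pos: [0.6105, 0.0333, 0.0156]
orientation: [0.104, 0.995, -0.0, -0.001]
contact_force: [-10.1, 0.8, 12.7]
gripper_width: 0.0492
grasp_force: 61.6
```

Emit:
send_rows --plan '[0,0,0,0.008,-0.002,0,1,0,0,0,0.013,-0.003,0,1,0,0,0,0.013,-0.003,0,1]'

```text
time_s: 7.95
eef_pos: [0.6144, 0.0324, 0.0156]
orientation: [0.104, 0.995, -0.0, -0.001]
contact_force: [-10.1, 1.0, 12.9]
gripper_width: 0.0492
grasp_force: 61.5
```

Emit:
send_rows --plan '[0,0,0,0.008,-0.002,0,1,0,0,0,0.016,-0.0035,0,1,0,0,0,0.016,-0.0035,0,1]'

```text
time_s: 8.32
eef_pos: [0.617, 0.0319, 0.0155]
orientation: [0.104, 0.995, -0.0, -0.003]
contact_force: [-24.7, 3.7, 25.5]
gripper_width: 0.0488
grasp_force: 62.5
```

```bash
python3 - <<'E'
from h import *
w=snapshot('wrist')['img'];s=snapshot('side')['img'];t=snapshot('top')['img']
a=cv2.resize(s[170:240,250:360],(440,280),interpolation=2);b=cv2.resize(w[100:420,100:460],(300,267))
o=np.zeros((560,760,3),np.uint8);o[:280,:440]=a;o[:267,450:750]=b;o[280:,:440]=cv2.resize(t[150:220,220:330],(440,280),interpolation=2)
cv2.imwrite('pics/c5.png',o)
E
```

```text
(no output)
```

View pics/c5.png

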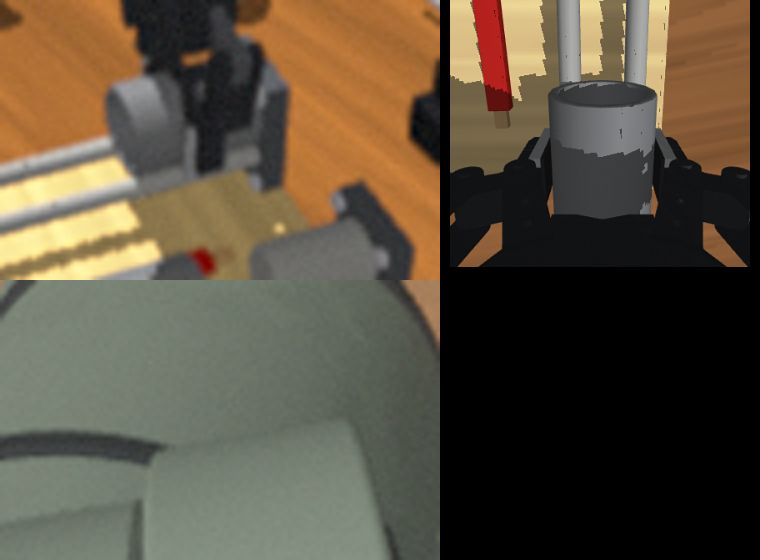

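The force has risen to 25 N after 89 mm, so it is up against the plate. I'll release and lift.

Emit:
send_rows --plan '[0,0,0,0,0,0,-0.5,0,0,0,0,0,0,-1,0,0,0,0,0,0,-1,0,0,0,0,0,0.17,-1,0,0,0,0,0,0.34,-1]'

```text
time_s: 9.1
eef_pos: [0.6201, 0.0311, 0.1182]
orientation: [0.104, 0.995, -0.0, -0.0]
contact_force: [-0.9, -0.0, -0.2]
gripper_width: 0.0855
grasp_force: 0.0
```

Emit:
send_rows --plan '[0,0,0,-0.2,-0.2,0.13,-1,0,0,0,-0.37,-0.366,0.13,-1,0,0,0,-0.37,-0.366,0.13,-1,0,0,0,-0.37,-0.366,0.13,-1]'

```text
time_s: 9.6
eef_pos: [0.5081, -0.0808, 0.1571]
orientation: [0.106, 0.994, -0.0, 0.0]
contact_force: [1.0, -0.4, -0.5]
gripper_width: 0.0857
grasp_force: 0.0
```

```bash
python3 - <<'E'
from h import *
s=get_state();print(s['time_s'],s['eef_pos'],s['orientation'])
w=snapshot('wrist');cv2.imwrite('pics/w6.png',w['img'])
E
```

```text
9.6 [ 0.50806359 -0.0808202   0.15711247] [ 1.05758367e-01  9.94391754e-01 -2.39111344e-04  3.86575571e-04]
```

View pics/w6.png

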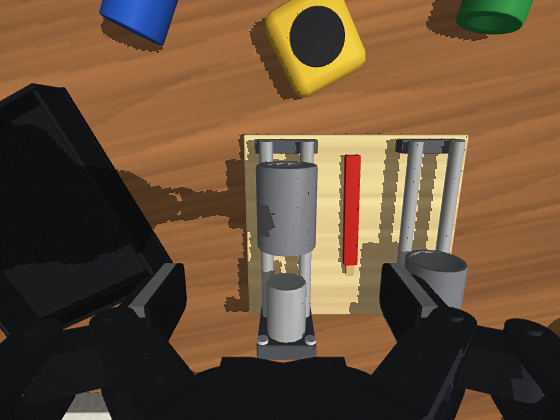

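Lane 2's coupling is centred at column 287, 4 px right of the finger midline at 283. Lane 1's coupling sits on its pin, with its near rim at (437,262). I'll shift about +3 mm in y and descend.

Emit:
send_rows --plan '[0,0,0,-0.005,0.011,-0.2,-1,0,0,0,-0.005,0.011,-0.4,-1,0,0,0,-0.005,0.011,-0.47,-1,0,0,0,-0.005,0.011,-0.47,-1]'

```text
time_s: 10.15
eef_pos: [0.5074, -0.0744, 0.0137]
orientation: [0.103, 0.995, 0.0, -0.001]
contact_force: [0.0, -0.5, 0.5]
gripper_width: 0.0852
grasp_force: 0.0
```

Emit:
send_rows --plan '[0,0,0,0,0,0,0,0,0,0,0,0,0,1,0,0,0,0,0,0,1,0,0,0,0,0,0,1,0,0,0,0,0,0,1]'

```text
time_s: 10.78
eef_pos: [0.5084, -0.0777, 0.0171]
orientation: [0.105, 0.994, -0.001, 0.001]
contact_force: [-5.3, -14.5, 18.0]
gripper_width: 0.0488
grasp_force: 58.8
```

Emit:
send_rows --plan '[0,0,0,-0.002,-0.01,0,1,0,0,0,-0.002,-0.01,0,1]'

```text
time_s: 11.02
eef_pos: [0.5084, -0.0779, 0.0171]
orientation: [0.104, 0.995, 0.0, 0.001]
contact_force: [-2.7, 2.5, 18.5]
gripper_width: 0.0494
grasp_force: 59.3
```

Emit:
send_rows --plan '[0,0,0,0.03,-0.0065,0,1,0,0,0,0.06,-0.013,0,1,0,0,0,0.085,-0.018,0,1,0,0,0,0.085,-0.018,0,1]'

```text
time_s: 11.52
eef_pos: [0.5296, -0.0825, 0.0169]
orientation: [0.104, 0.995, 0.001, -0.003]
contact_force: [-28.6, 8.8, 43.7]
gripper_width: 0.0494
grasp_force: 61.4
```

Emit:
send_rows --plan '[0,0,0,0.013,-0.003,0,1,0,0,0,0.023,-0.005,0,1,0,0,0,0.023,-0.005,0,1]'

```text
time_s: 11.9
eef_pos: [0.536, -0.0838, 0.0169]
orientation: [0.104, 0.995, 0.001, -0.003]
contact_force: [-32.2, 10.3, 45.5]
gripper_width: 0.049
grasp_force: 61.5
```

```bash
python3 - <<'E'
from h import *
w=snapshot('wrist')['img'];s=snapshot('side')['img']
o=np.zeros((400,800,3),np.uint8);o[:,:500]=cv2.resize(s[180:292,250:390],(500,400),interpolation=2);o[:267,500:]=cv2.resize(w[100:420,100:460],(300,267))
cv2.imwrite('pics/c7.png',o)
E
```

```text
(no output)
```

View pics/c7.png

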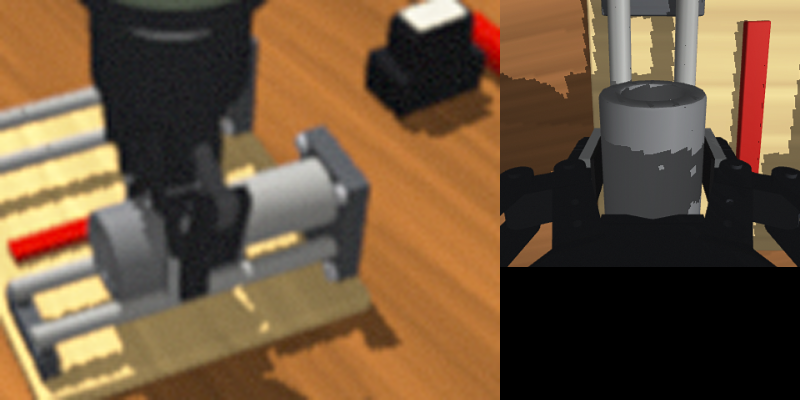

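The thick-walled rim at wrist-inset (652,93) marks the misfit, and its far end appears to stop at the pin nose around (245,190) in the side crop. I'll check the rim position numerically.

```bash
python3 - <<'E'
from h import *
d=snapshot('wrist');c,s=np.cos(-.2088),np.sin(-.2088);M=np.array([[c,-s],[s,c]]);g=np.array([.5577,-.0248])
img=d['img'];col=img[180:230,282].mean(1);print(np.round(col).astype(int))
for r in(196,198,200):print(r,M.T@(onz(d,282,r,.085)[:2]-g))
print(get_state()['contact_force'],M.T@(get_state()['eef_pos'][:2]-g))
E
```

```text
[110 102 103 102 101 100 101 101 102 104 104 103 103 105 104 107  57  53
  54  67  73 137 137 140  79  66  67  68  68  67  68  68  68  67  68  68
  68  68  68  68  69  57  54  57  59  55  55  55  74 105]
196 [-0.05424731 -0.06218534]
198 [-0.05361617 -0.06218506]
200 [-0.05298299 -0.06218479]
[-31.30103533   9.64504035  44.48521364] [-0.00891597 -0.06222238]
```

Emit:
send_rows --plan '[0,0,0,0.01,-0.002,0,1,0,0,0,0.016,-0.0035,0,1,0,0,0,0.016,-0.0035,0,1]'

```text
time_s: 12.42
eef_pos: [0.5406, -0.0848, 0.0169]
orientation: [0.104, 0.995, 0.001, -0.003]
contact_force: [-31.8, 10.9, 44.5]
gripper_width: 0.0488
grasp_force: 61.5
```

```bash
python3 - <<'E'
from h import *
d=snapshot('wrist');c,s=np.cos(-.2088),np.sin(-.2088);M=np.array([[c,-s],[s,c]]);g=np.array([.5577,-.0248])
col=d['img'][180:250,282].mean(1);print(np.round(col).astype(int))
i=d['img'];hsv=cv2.cvtColor(i,cv2.COLOR_BGR2HSV)
for r in(220,225,228,230,233):print(r,M.T@(onz(d,282,r,.085)[:2]-g))
for r in(192,196,198):print(r,M.T@(onz(d,282,r,.035)[:2]-g))
o=cv2.resize(i[150:270,200:380],(780,520),interpolation=2);cv2.imwrite('pics/c8.png',o)
E
```

```text
[111 110 111 108 201 203 202 199 197 201 107  97  99  99  99 101  66  57
  60  68  73 139 144  73  66  68  68  67  68  68  68  67  67  68  69  68
  67  68  68  68  69  55  56  57  60  63  66  72  75 118 130 128 126 127
 125 125 125 124 125 125 125 124 125 124 125 124 125 124 125 125]
220 [-0.0418021  -0.06219527]
225 [-0.04015745 -0.06219452]
228 [-0.0391641  -0.06219407]
230 [-0.03849912 -0.06219377]
233 [-0.03749749 -0.06219332]
192 [-0.0407487  -0.06223004]
196 [-0.03885441 -0.06222918]
198 [-0.03790266 -0.06222875]
```

View pics/c8.png

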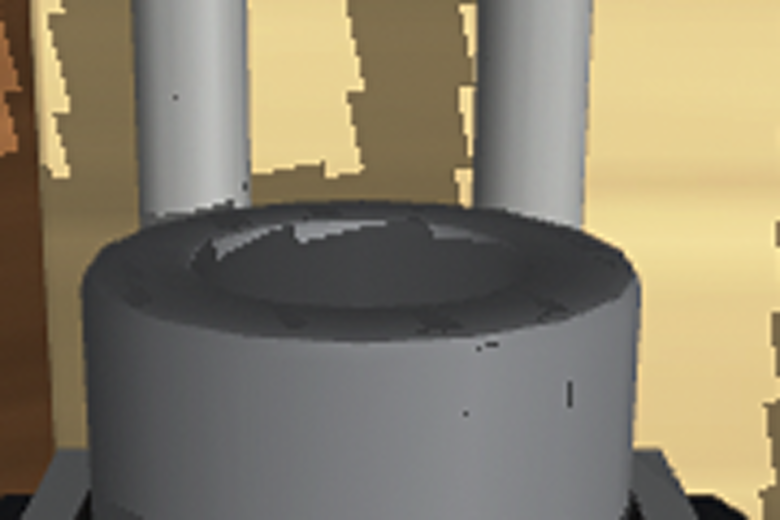

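The tube is nearly at the pin: its near end is at gauge x ≈ −39 mm and contact should come near −40. Since it moved together with the gripper, I'll ease the downward press and push a little further.

Emit:
send_rows --plan '[0,0,0,0,0,0.006,1,0,0,0,0,0,0.006,1]'

```text
time_s: 12.72
eef_pos: [0.5406, -0.0848, 0.0173]
orientation: [0.104, 0.995, 0.001, -0.004]
contact_force: [-22.3, 8.1, 10.4]
gripper_width: 0.049
grasp_force: 64.8
```

Emit:
send_rows --plan '[0,0,0,0.006,-0.0015,0,1,0,0,0,0.01,-0.002,0,1,0,0,0,0.01,-0.002,0,1]'

```text
time_s: 13.1
eef_pos: [0.5405, -0.0848, 0.0171]
orientation: [0.104, 0.995, 0.001, -0.007]
contact_force: [-41.6, 12.7, 29.9]
gripper_width: 0.0486
grasp_force: 66.3
```

Emit:
send_rows --plan '[0,0,0,0.006,-0.0015,0,1,0,0,0,0.01,-0.002,0,1,0,0,0,0.01,-0.002,0,1]'

```text
time_s: 13.48
eef_pos: [0.5404, -0.0848, 0.017]
orientation: [0.104, 0.995, 0.001, -0.01]
contact_force: [-59.6, 17.6, 47.7]
gripper_width: 0.0486
grasp_force: 67.7
```

```bash
python3 - <<'E'
from h import *
d=snapshot('wrist');c,s=np.cos(-.2088),np.sin(-.2088);M=np.array([[c,-s],[s,c]]);g=np.array([.5577,-.0248])
col=d['img'][:,282].mean(1);e=190+np.argmax(np.diff(col[190:])[20:50])+20;k=np.flatnonzero(abs(np.diff(col[180:260]))>25)+180
print(e,k,[M.T@(onz(d,282,r+1,.085)[:2]-g) for r in k if r>215], get_state()['eef_pos'])
E
```

```text
226 [183 189 195 200 201 226] [array([-0.03880033, -0.06221523])] [ 0.54037448 -0.08480418  0.01700835]
```

The gripper has stalled at 60 N with no motion, so the misfit is tried and stopped against the pin. Now I'll back off, lift it, and carry it to the tray.

Emit:
send_rows --plan '[0,0,0,-0.03,0.006,0,1,0,0,0,-0.06,0.012,0,1,0,0,0,-0.06,0.012,0.1,1,0,0,0,-0.06,0.012,0.25,1,0,0,0,-0.06,0.012,0.4,1]'

```text
time_s: 14.15
eef_pos: [0.5325, -0.0838, 0.139]
orientation: [0.104, 0.995, -0.0, 0.0]
contact_force: [0.9, 0.5, -1.4]
gripper_width: 0.0485
grasp_force: 63.8
```

Emit:
send_rows --plan '[0,0,0,-0.02,-0.15,0.05,1,0,0,0,-0.05,-0.33,0.05,1,0,0,0,-0.08,-0.51,0.05,1,0,0,0,-0.11,-0.69,0.05,1,0,0,0,-0.13,-0.78,0.05,1]'

```text
time_s: 14.78
eef_pos: [0.4925, -0.3211, 0.1527]
orientation: [0.105, 0.994, -0.001, 0.001]
contact_force: [0.1, 0.9, -1.4]
gripper_width: 0.0492
grasp_force: 63.8
```

```bash
python3 - <<'E'
from h import *
s=get_state();print(s['time_s'],s['eef_pos'],s['orientation'],s['gripper_width'],s['contact_force'])
S=snapshot('side');d=snapshot('wrist')
# dark tray in side view: contour hull corners of rim at z=.042
hsv=cv2.cvtColor(S['img'],cv2.COLOR_BGR2HSV);m=(hsv[...,2]<60).astype(np.uint8);m[:290]=0
n,l,st,_=cv2.connectedComponentsWithStats(m);k=1+np.argmax(st[1:,4]);print(st[k])
h=cv2.convexHull(cv2.findContours((l==k).astype(np.uint8),0,2)[0][0]);a=cv2.approxPolyDP(h,8,True)[:,0]
print([(tuple(map(int,p)),np.round(onz(S,*map(float,p),.042)[:2],3)) for p in a])
# fitted coupling near rim from top view, lane 1
t=snapshot('top')
c,sn=np.cos(-.2088),np.sin(-.2088);M=np.array([[c,-sn],[sn,c]]);g=np.array([.5577,-.0248])
T=cv2.cvtColor(t['img'],cv2.COLOR_BGR2GRAY)
print([(x,int(T[int(round(v)),int(round(u))])) for x in np.arange(-20,90,3) for u,v in [proj(t,[*(g+M@[x/1000,.066]),.085 if x>8 else .085])]])
E
```

```text
14.775 [ 0.49246238 -0.32105721  0.15274287] [ 1.05467163e-01  9.94422367e-01 -7.07548102e-04  5.76367643e-04] 0.049167036928743905 [ 0.09799005  0.85115471 -1.37610491]
[  274   290   171   130 14327]
[((439, 290), array([ 0.684, -0.295])), ((444, 353), array([ 0.597, -0.377])), ((403, 419), array([ 0.476, -0.409])), ((308, 419), array([ 0.373, -0.339])), ((275, 389), array([ 0.36, -0.28])), ((276, 371), array([ 0.375, -0.259])), ((345, 300), array([ 0.54, -0.22]))]
[(np.int64(-20), 130), (np.int64(-17), 131), (np.int64(-14), 138), (np.int64(-11), 139), (np.int64(-8), 136), (np.int64(-5), 132), (np.int64(-2), 130), (np.int64(1), 121), (np.int64(4), 96), (np.int64(7), 96), (np.int64(10), 117), (np.int64(13), 146), (np.int64(16), 147), (np.int64(19), 150), (np.int64(22), 150), (np.int64(25), 150), (np.int64(28), 151), (np.int64(31), 146), (np.int64(34), 148), (np.int64(37), 149), (np.int64(40), 151), (np.int64(43), 149), (np.int64(46), 150), (np.int64(49), 150), (np.int64(52), 147), (np.int64(55), 149), (np.int64(58), 150), (np.int64(61), 152), (np.int64(64), 150), (np.int64(67), 150), (np.int64(70), 151), (np.int64(73), 151), (np.int64(76), 148), (np.int64(79), 138), (np.int64(82), 111), (np.int64(85), 109), (np.int64(88), 108)]
```

Lane 1's coupling spans gauge x ≈ 10 to 80 mm, so it is home. The tray centre is about (0.486, −0.318), and the tool is within 7 mm of it. I'll lower gently.

Emit:
send_rows --plan '[0,0,0,-0.01,0,-0.2,1,0,0,0,-0.01,0,-0.38,1,0,0,0,-0.01,0,-0.48,1,0,0,0,-0.01,0,-0.52,1,0,0,0,-0.01,0,-0.52,1]'

```text
time_s: 15.55
eef_pos: [0.4908, -0.3173, -0.0036]
orientation: [0.104, 0.995, 0.0, 0.0]
contact_force: [-0.3, -0.4, 0.1]
gripper_width: 0.049
grasp_force: 63.8
```

Emit:
send_rows --plan '[0,0,0,0,0,-0.01,1,0,0,0,0,0,-0.017,1,0,0,0,0,0,-0.017,1]'

```text
time_s: 15.92
eef_pos: [0.4906, -0.3179, -0.0086]
orientation: [0.104, 0.995, -0.0, 0.0]
contact_force: [0.4, 0.2, -0.9]
gripper_width: 0.0487
grasp_force: 63.8
```

Emit:
send_rows --plan '[0,0,0,0,0,-0.01,1,0,0,0,0,0,-0.01,1]'

```text
time_s: 16.18
eef_pos: [0.4903, -0.3177, -0.0122]
orientation: [0.104, 0.995, 0.0, -0.0]
contact_force: [-0.1, -0.2, -1.2]
gripper_width: 0.049
grasp_force: 63.8
```

Emit:
send_rows --plan '[0,0,0,0,0,-0.007,1,0,0,0,0,0,-0.007,1]'

```text
time_s: 16.42
eef_pos: [0.4904, -0.3178, -0.0127]
orientation: [0.104, 0.995, 0.0, 0.0]
contact_force: [-8.9, 7.5, 32.4]
gripper_width: 0.0489
grasp_force: 66.5
```

Emit:
send_rows --plan '[0,0,0,0,0,-0.006,1,0,0,0,0,0,-0.006,1]'

```text
time_s: 16.68
eef_pos: [0.4905, -0.3178, -0.0129]
orientation: [0.104, 0.995, 0.0, 0.0]
contact_force: [-16.9, 12.7, 67.4]
gripper_width: 0.049
grasp_force: 69.4
```

It touched down at the expected height. I'll unload the force, open, and lift clear.

Emit:
send_rows --plan '[0,0,0,0,0,0.012,1,0,0,0,0,0,0.012,0,0,0,0,0,0,0.012,-0.6,0,0,0,0,0,0.012,-0.6,0,0,0,0,0,0.012,-0.6]'

```text
time_s: 17.3
eef_pos: [0.4903, -0.3178, -0.0125]
orientation: [0.104, 0.995, 0.0, -0.0]
contact_force: [-0.1, -0.3, 0.3]
gripper_width: 0.0681
grasp_force: 0.0
```

Emit:
send_rows --plan '[0,0,0,0,0,0.1,-0.6,0,0,0,0,0,0.3,-0.6,0,0,0,0,0,0.5,-0.6,0,0,0,0,0,0.7,-0.6,0,0,0,0,0,0.7,-0.6]'

```text
time_s: 17.92
eef_pos: [0.4922, -0.3189, 0.2021]
orientation: [0.104, 0.995, -0.001, 0.003]
contact_force: [-0.4, 0.3, -0.6]
gripper_width: 0.0683
grasp_force: 0.0
```

```bash
python3 - <<'E'
from h import *
d=snapshot('wrist');m=cv2.cvtColor(d['img'],cv2.COLOR_BGR2HSV)
k=((m[...,1]<60)&(m[...,2]>70)&(m[...,2]<190)).astype(np.uint8);k[:120]=0;k[320:]=0
n,l,st,ce=cv2.connectedComponentsWithStats(k)
for i in range(1,n):
    if st[i,4]>800: print(st[i],np.round(onz(d,*ce[i],.045),3))
S=snapshot('side');q=proj(S,[.489,-.318,.04]);print('side px',q,S['img'][int(q[1]),int(q[0])])
t=snapshot('top')
c,s=np.cos(-.2088),np.sin(-.2088);M=np.array([[c,-s],[s,c]]);g=np.array([.5577,-.0248])
T=cv2.cvtColor(t['img'],cv2.COLOR_BGR2GRAY)
print([(int(x),int(T[int(round(v)),int(round(u))])) for x in np.arange(-5,90,3) for u,v in [proj(t,[*(g+M@[x/1000,.066]),.085])]])
print(get_state()['eef_pos'],get_state()['time_s'])
E
```

```text
[ 467  120   43  146 1339] [ 0.549 -0.113  0.045]
[ 494  120   61  177 3116] [ 0.593 -0.083  0.045]
[ 260  151   49   75 2447] [ 0.487 -0.319  0.045]
side px (np.float64(362.5699056817637), np.float64(361.63681302590544)) [146 144 145]
[(-5, 130), (-2, 134), (1, 119), (4, 96), (7, 93), (10, 119), (13, 145), (16, 148), (19, 152), (22, 149), (25, 147), (28, 151), (31, 149), (34, 150), (37, 149), (40, 151), (43, 149), (46, 152), (49, 153), (52, 151), (55, 149), (58, 150), (61, 152), (64, 151), (67, 150), (70, 152), (73, 150), (76, 150), (79, 138), (82, 111), (85, 110), (88, 110)]
[ 0.49010653 -0.31747443  0.19707328] 18.075
```

```bash
python3 -c "
from workcell import close_job;print(close_job())"
```

```text
the job is handed in; nothing more can be done
None
```

I handed the job in at about 18 s of the 61 s: the fitting coupling (lane 1) is home on its pin, and the misfit (lane 2) was tried against its pin and set down lying in the tray. I viewed 11 pictures, one over the limit of 10.

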